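# Hang the gypsum scoop on its spring-gated hook

## Task

Put the gypsum scoop away on the tool rail: hang it by its ring on the hook that has the spring gate, not on the plain hook. Press the gate in with the ring, bring the ring down to the bottom of the hook so that the gate snaps shut over it, then let the scoop down until it hangs there freely and nearly still; go gently, never forcing or jarring the hook, and leave the other things on the bench where they are.

Things in the scene. Friction and masses are not known exactly. Their poses are not given: they have to be found in the camera images.
- scoop_grip (a point): Grip point in the middle of the handle of the cast aluminium gypsum scoop (about 0.1 kg, 193 mm long), 34 mm above the bench at the start, the scoop lying on its flat bottom. Scoop axes: +x along the handle to the ring, z up as it lies. Handle 12 mm wide (y), 16 mm high (z), from x -47 to +23 mm; bowl x -47 to -133 mm, 56 mm wide, 38 mm high, its bottom 34 mm below this point.
- scoop_ring (a point): Centre of the ring hole at the end of the scoop's handle, 41.5 mm ahead (+x) of scoop_grip, same height. The ring lies in the scoop's x-y plane, 40 mm outside, 26 mm inside, of 7 mm round bar. The scoop's axes.
- ring_end (a point): Middle of the ring's bar at its far end, 58 mm ahead (+x) of scoop_grip. This piece of the ring, 7 mm thick, is what goes into the hook, the nose of the hook standing in the ring hole. The scoop's axes. Hanging by it, the scoop rests with its handle 0.15 rad from vertical; let go from higher up it swings for some seconds.
- snap_hook: Lock nut of the screw-in snap hook that has the spring gate. Origin on the rail's front face at the screw axis, 260 mm above the bench; x into the rail, away from the robot; z up; the hook stands out to -x, in the x-z plane. How far it is screwed in is not given: its spine (8 mm bar) has its axis at x -11 to -29 mm. See hook_seat and gate.
- gate (a joint): Wire gate of the snap hook, rad: 0 shut, 0.9 fully in. Hangs from a pivot 32 mm above and 3.5 mm before the seat (-x), 25.5 mm long, its lower end behind the nose. Swings in (+x, up to the spine and past it). Mouth: 15 mm high, above the nose. Pushed 15 mm below its pivot it takes 3 N to start, 5 N when the ring is in. Shuts over the ring's bar only when that lies within about 2 mm of the seat's height.
- hook_seat (a point): Where the middle of the ring's far bar lies when seated in the hook's round bottom, if the spine is at x -20; really up to 9 mm nearer or farther along x; z -14 mm. snap_hook axes. 8 mm bar: spine axis 9.5 mm behind the seat (+x), nose 9.5 mm before it, rising to 13 mm above the seat (top of the tip); bottom 11.5 mm below. Between nose and spine 11 mm are clear.
- plain_hook: The plain hook: same bottom, spine and nose and the same axes as snap_hook but no gate, on the same rail, 100 to 180 mm to one side of it. Not to be used.
- rail: Fixed stainless tool rail on two posts 340 mm apart with round feet 84 mm across. Origin: on the bench below the middle of the bar's front face; the bar runs along y, 380 mm long, 25 mm high, its centre 260 mm above the bench; +x away from the robot.
- mixing_bowl: Grey rubber mixing bowl, 124 mm across, 70 mm high; origin at the centre of its underside. To be left alone.
- gypsum_jar: White jar, 84 mm across, 110 mm high; origin at the centre of its underside. To be left alone.
- articulator: Articulator with plaster jaw models, 85 x 62 x 94 mm; origin at the centre of its underside. To be left alone.
There are look-alikes about, which are no part of the job. There is more than one size of the part that bears scoop_grip; the job needs the larger.

How it is judged (in metres and radians):
On the way, in this order (a step that is already met when the one before it is completed fails the run):
1. the scoop is lifted off the bench (height (world z) of scoop_grip above 0.1 m), for 0.1 s.
2. the gate is pressed in by the scoop's ring (value of joint gate above 0.25 rad and distance between ring_end and hook_seat below 0.04 m), for 0.05 s.
3. the ring's bar is in the bowl of the snap hook and the gate has snapped shut (value of joint gate below 0.1 rad and distance between ring_end and hook_seat below 0.014 m), for 0.2 s.
At the end, for the whole second after the job is handed in: The scoop hangs by its ring on the snap hook: the middle of the ring's far bar is within 14 mm of hook_seat, the gate is shut (below 0.1 rad), the handle hangs below the hook within 0.45 rad of vertical (it hangs at about 0.15 by itself), and the scoop swings slower than 0.3 m/s (all of step 3 and angle between scoop_grip's own x axis and vertical below 0.45 rad and height (world z) of scoop_grip below 0.21 m and linear speed of scoop below 0.3 m/s); the robot touches nothing.
It fails at once if the hook is forced: before the ring is down in its seat, the scoop presses on the hook with more than 18 N (contact force between scoop and snap_hook above 18 N and z of ring_end in the frame of snap_hook above -0.009 m).
It fails at once if the hook is jarred: the scoop strikes or loads it with more than 45 N (contact force between scoop and snap_hook above 45 N).
It fails at once if the rail or a hook is hit by the robot with more than 15 N (contact force between any of the arm, the fingers and rail above 15 N or contact force between any of the arm, the fingers and snap_hook above 15 N or contact force between any of the arm, the fingers and plain_hook above 15 N).
It fails at once if the mixing bowl, the jar or the articulator is pushed more than 20 mm (distance of any of mixing_bowl, gypsum_jar, articulator from where it was at the start of the episode above 0.02 m).
It also fails if it takes over 69 s, if anything falls off the work surface, if the arm or the gripper's body presses on something with over 40 N, if the wrist force passes 120 N, or if a joint passes its speed limit or range.

## Robot

A 6-joint arm with a two-finger parallel gripper is mounted at the origin on the work surface. World frame = base frame: x ahead of the robot, y to its left, z up, the work surface at z = 0. Lengths are in mm, angles in rad, forces in N, time in s.
With the tool pointing down it reaches from about 325 to 900 mm from the base axis. Payload 6.1 kg.
Tool frame: the origin (TCP) lies at the very end of the fingers, on their centre line; the grasp point (between the pads) lies 19 mm behind it; z points along the fingers, y is the line along which they close (so a half turn about z gives the same grasp; the last joint's range is limited). The gripper opens to 85 mm and grips with 20 to 120 N. Pads are 22 mm wide; open, the fingers measure 114 mm over their backs; the gripper's body (76 mm by 85 mm) begins 54 mm behind the grasp point. The pads swing forward as they close: fully open they stand 13 mm farther back than shut.
Start: joints at [-1.435, 0.22, 1.526, -0, 1.395, -0.126], TCP at [161.755, -603.698, 231.3] pointing down, gripper open.
Joint ranges: [-2.98, 2.98], [-0.91, 2.08], [0.09, 2.57], [-1.24, 4.39], [0.2, 2.65], [-2.68, 2.68]. Speed limits (rad/s): [2.57, 2.57, 3.01, 3.14, 3.14, 3.14].

## Interface

Orientations are given as a rotation vector (axis times angle).
In Python, from rig import manip, vision gives the robot as it stands.
- The arm moves only by the shell command python3 -m handwheel 'ROWS' [FORCE]. ROWS is JSON, a list that holds one entry, the list of rows, each a list of 7 numbers: the shift along the world's x, y, z in cm, then the turn, a rotation vector about the world's x, y, z in degrees, then the finger opening in cm, from 0 to 8.54. In form: [[[x, y, z, ax, ay, az, gripper], ...]]. A call has 1 to 20 rows; each row shifts and turns the commanded pose from where the row before left it; what a row does not reach is not made up. A row lasts 1/12 s, in which the tool goes at most 41.7 mm and 7.16 degrees, less where a joint would pass 70% of its speed; a pose out of reach is approached as far as the arm can. A call is refused whole if a number of a shift passes 4.17 or a number of a turn 7.16, either way. A call with a gripper value outside its range is refused whole. The fingers move at their own pace and stop on an object; FORCE is the grip in N (left out, the last holds). Time passes only in rows, so rows that do not move let the fingers close. It gives the time, the measured TCP pose, the force, the opening and the grip force at its end, in the units of the state.
- manip.get_state(): the state, without advancing time (a new reading comes with each control period).
- vision.read_camera(name): name is "scene" or "top" or "wrist"; returns a dict with "img" (384x512x3 uint8, red, green, blue), "camera_matrix" (3x3 intrinsics, pixels), "dist_coeffs" ([k1, k2, p1, p2, k3] as OpenCV has them; the pictures are not rectified), "R" (3x3) and "t" (3): a world point X has camera coordinates R X + t; the wrist camera has in their place "tool_from_camera" (4x4, takes a point from camera to tool coordinates, whose origin is the TCP and whose axes are the flange's). Camera axes: x right, y down, z forward; pixel columns grow to the right and rows downward; lengths in mm; the calibration is good to about 2 mm. A picture is of the moment at which its call begins: read the wrist's pose just before it. There is no depth.
- manip.finish_job(): hands the job in; it is judged then, once.
The state is a dict: "t": time; "q": joint angles; "qd": joint speeds; "effort": joint torques, N m; "tcp_pos": TCP position; "tcp_rot": TCP orientation; "force": force on the tool from outside, world axes, zero at the start; "ft_torque": the same for the moment, N m; "width": finger opening in mm; "gripper_force": force on a finger pad.
Only numpy, scipy, OpenCV 4.12 (cv2) and the standard library are available. Lean on these libraries where they do the work, as an engineer would, in place of code of your own. Each camera call takes 0.05 s, during which the arm holds its last target. There are 200 camera calls.

## Working session

There is one attempt and no reset: what is moved stays moved. The work goes in short steps, Python scripts to look and compute and a shell command to move; the robot and the scene stay as the last step left them, time stands still between calls to the robot, and variables do not carry over. Pictures are saved under pics/ and viewed, at most 11 in all, crops included, and the job is handed in when it is done.

```bash
mkdir -p pics; ls; cat > h.py <<'E'
import numpy as np,cv2,json,os
from rig import manip,vision
def snap(n):
    s=manip.get_state(); c=vision.read_camera(n)
    if n=='wrist':
        T=np.eye(4);T[:3,:3]=cv2.Rodrigues(np.array(s['tcp_rot'],float))[0];T[:3,3]=s['tcp_pos']
        W=T@np.array(c['tool_from_camera']);c['R']=W[:3,:3].T;c['t']=-c['R']@W[:3,3]
    np.save('/tmp/%s.npy'%n,{k:np.array(v) for k,v in c.items()},allow_pickle=True)
    return c
def load(n): return np.load('/tmp/%s.npy'%n,allow_pickle=True).item()
def save(c,name,crop=None,w=800):
    im=np.array(c['img'])[:,:,::-1]
    if crop: x0,y0,x1,y1=crop; im=im[y0:y1,x0:x1]
    f=min(w/im.shape[1],600/im.shape[0]); im=cv2.resize(im,None,fx=f,fy=f,interpolation=cv2.INTER_CUBIC)
    cv2.imwrite('pics/'+name,im); print(name,'scale',f)
def ray(c,p):
    K=np.array(c['camera_matrix'],float);d=np.array(c['dist_coeffs'],float)
    u=cv2.undistortPoints(np.array([[p]],float),K,d)[0,0]
    R=np.array(c['R']);t=np.array(c['t']).ravel()
    v=R.T@np.array([u[0],u[1],1]); return -R.T@t, v/np.linalg.norm(v)
def plane(c,p,val,ax=2):
    o,v=ray(c,p); return o+v*(val-o[ax])/v[ax]
def tri(*cp):
    A=np.zeros((3,3));b=np.zeros(3)
    for c,p in cp:
        o,v=ray(c,p);M=np.eye(3)-np.outer(v,v);A+=M;b+=M@o
    X=np.linalg.solve(A,b);print('res',[round(float(np.linalg.norm((np.eye(3)-np.outer(v,v))@(X-o))),1) for o,v in [ray(*q) for q in cp]])
    return X
def proj(c,X):
    return cv2.projectPoints(np.array(X,float).reshape(-1,1,3),cv2.Rodrigues(np.array(c['R'],float))[0],np.array(c['t'],float),np.array(c['camera_matrix'],float),np.array(c['dist_coeffs'],float))[0][:,0]
E
python3 - <<'E'
from h import *
for n in('scene','top'):
    c=snap(n); save(c,n+'0.png'); print(-c['R'].T@np.ravel(c['t']))
print(manip.get_state())
E
```

```text
pics
scene0.png scale 1.5625
[1045.20274251 -315.53276427 1022.45763917]
top0.png scale 1.5625
[ 368.16275452  -11.31650835 1199.18510335]
{'t': 0.1, 'q': array([-1.43509403e+00,  2.21188839e-01,  1.52752328e+00, -2.62072497e-05,
        1.39470990e+00, -1.26094638e-01]), 'qd': array([ 0.0005118 , -0.00034093, -0.00186133, -0.00023575,  0.00061342,
        0.00012151]), 'effort': array([ 8.17596374e-04, -4.98245358e+01, -3.90548015e+01, -1.41445066e-04,
        5.68438758e-03, -1.54341785e-05]), 'tcp_pos': array([ 161.67467966, -603.1432699 ,  230.26882365]), 'tcp_rot': array([-3.11290188e+00, -4.09824723e-01,  5.42950423e-05]), 'force': array([ 0.39844334,  0.28610896, -0.00288371]), 'ft_torque': array([ 0.02822417, -0.02439034, -0.01828035]), 'gripper_force': 0.0, 'width': 85.5899563812401}
```

View pics/scene0.png

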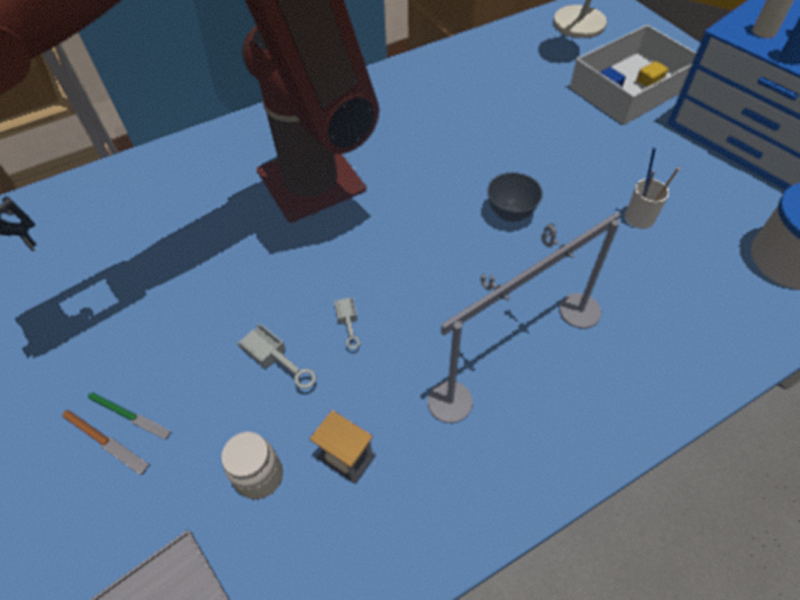

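View pics/top0.png

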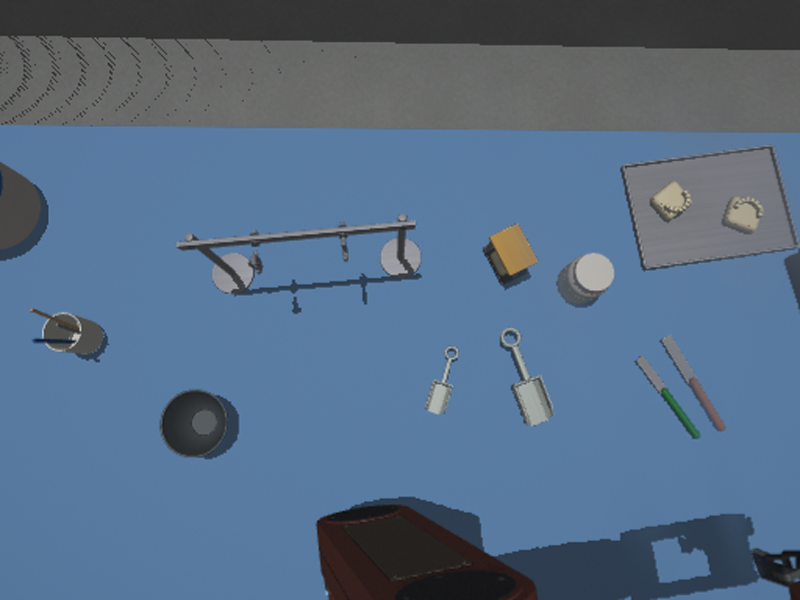

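The scene picture shows the rail with two hooks, at about (487,283) and (550,235). Candidates for the scoop: the large one at top (525,375) / scene (280,358), and the small one at top (442,380) / scene (346,320), so I take the large one. The hook candidates are top (345,240) and top (255,255), and I'll settle those with a crop.

```bash
python3 - <<'E'
from h import *
s=load('scene');t=load('top')
a=cv2.resize(s['img'][130:220,290:410],None,fx=5,fy=5,interpolation=cv2.INTER_CUBIC)
b=cv2.resize(t['img'][130:190,140:240],None,fx=5,fy=5,interpolation=cv2.INTER_CUBIC)
d=cv2.resize(t['img'][200:280,310:360],None,fx=3,fy=3,interpolation=cv2.INTER_CUBIC)
im=np.zeros((600,800,3),np.uint8); im[:300,:500]=b; im[:240,520:670]=d
e=cv2.resize(s['img'][130:195,290:380],None,fx=4.5,fy=4.5,interpolation=cv2.INTER_CUBIC)
im[305:305+e.shape[0],:e.shape[1]]=e[:295]
cv2.imwrite('pics/crop1.png',im[:,:,::-1])
f=1.5625
P=lambda c,x,y,z:print(plane(c,(x/f,y/f),z).round(0))
P(t,511,337,34);P(t,548,384,30)
P(t,530,388,30)
for p in ((180,245),(414,224)):P(t,*p,272)
print('scene')
for p in ((444,329),(617,218)):P(s,*p,272)
P(s,304,380,34)
E
```

```text
[ 499. -240.   34.]
[ 409. -309.   30.]
[ 401. -274.   30.]
[615. 326. 272.]
[652. -43. 272.]
scene
[665. -45. 272.]
[627. 323. 272.]
[ 506. -241.   34.]
```

View pics/crop1.png

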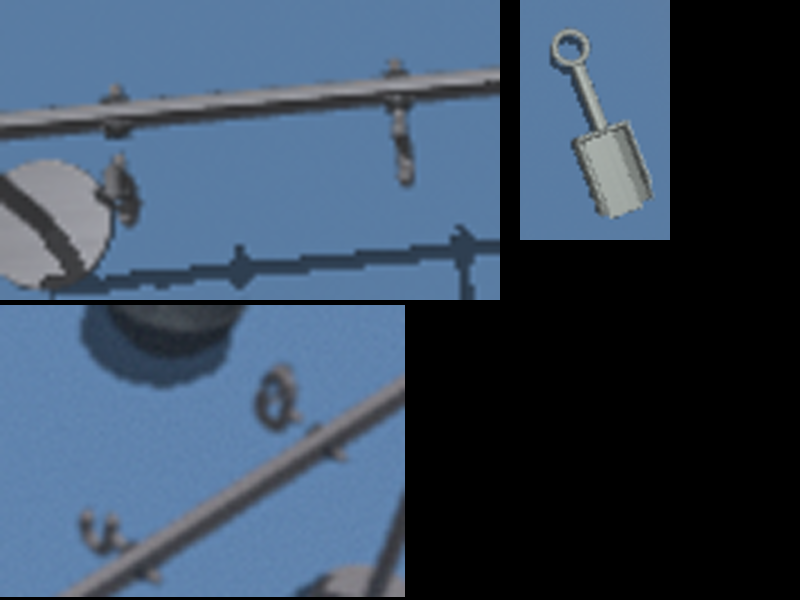

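The crop shows the closed loop (gate) on the left hook: top crop (122,200), scene crop (275,400). The plain J hook is on the right. The scoop crop is the large one, ring at (570,48) and handle foot at (603,128). Next, triangulation.

```bash
python3 - <<'E'
from h import *
s=load('scene');t=load('top');f=1.5625
r=tri((t,(326.7,216)),(s,(304/f,380/f)));print('ring',r)
b=plane(t,(337.7,242.7),36);a=plane(t,(326.7,216),34);print(a,b,np.linalg.norm((a-b)[:2]),np.degrees(np.arctan2(*(a-b)[1::-1])))
print('grip',a+(b-a)/np.linalg.norm(b-a)*41.5)
print('loop',tri((t,(164.4,170)),(s,(351,151))))
print('plain tip',tri((t,(140+405/5,130+180/5)),(s,(290+85/4.5,130+(515-305)/4.5))))
print('nut',tri((t,(163,155)),(s,(290+318/4.5,130+(437-305)/4.5))))
print('bowl',plane(t,(195/f,425/f),60),'art',plane(t,(513/f,253/f),94),'jar',plane(t,(593/f,274/f),110))
print('ends',tri((t,(414/f,226/f)),(s,(444/f,329/f))),tri((t,(179/f,244/f)),(s,(617/f,218/f))))
E
```

```text
res [0.5, 0.5]
ring [ 499.67883178 -240.4717711    21.92884606]
[ 498.14760171 -238.59759838   34.        ] [ 417.72423135 -269.11491759   36.        ] 86.01874952762229 20.779667639323463
grip [ 459.3575924  -253.31679121   34.96464521]
res [1.8, 1.8]
loop [588.04816359 209.59523027 253.71409131]
res [1.4, 1.4]
plain tip [599.79224148  68.24486481 250.50796239]
res [0.5, 0.5]
nut [625.33217169 213.00506989 256.4549464 ]
bowl [329.9473719  353.94255104  60.        ] art [ 651.61299386 -235.90132657   94.        ] jar [ 608.53232562 -379.92633122  110.        ]
res [2.4, 2.4]
res [0.3, 0.3]
ends [655.28704975 -41.47125757 255.2899616 ] [620.29357681 332.35117805 260.67859078]
```

```bash
python3 -m handwheel '[[[2.4,2.9,-0.5,0,0,0.5,8.5],[2.4,2.9,-0.5,0,0,0.5,8.5],[2.4,2.9,-0.5,0,0,0.5,8.5],[2.4,2.9,-0.5,0,0,0.5,8.5],[2.4,2.9,-0.5,0,0,0.5,8.5],[2.4,2.9,-0.5,0,0,0.5,8.5],[2.4,2.9,-0.5,0,0,0.5,8.5],[2.4,2.9,-0.5,0,0,0.5,8.5],[2.4,2.9,-0.5,0,0,0.5,8.5],[2.4,2.9,-0.5,0,0,0.5,8.5],[2.4,2.9,-0.5,0,0,0.5,8.5],[2.4,2.8,-0.5,0,0,0.5,8.5],[0,0,0,0,0,0,8.5],[0,0,0,0,0,0,8.5]]]'
python3 - <<'E'
from h import *
c=snap('wrist');save(c,'w1.png');print(manip.get_state()['q'])
d=np.array([.935,.355,0]);g=np.array([459.4,-254,34])
print(proj(c,[g,g+41.5*d,g+58*d,g-47*d])*1.5625); print(np.array(c['tool_from_camera']).round(2))
E
```

```text
t: 1.27
tcp_pos: [450.2, -254.8, 170.5]
tcp_rot: [-3.087, -0.579, 0.002]
force: [-0.1, -0.6, 0.5]
width: 84.7
gripper_force: 0.0
w1.png scale 1.5625
[-6.69738282e-01  1.61432318e-02  1.86647651e+00 -4.96963545e-04
  1.26000117e+00  5.32568637e-01]
[[412.24509689 263.84645775]
 [413.06275565 184.36828361]
 [413.39797884 151.20192051]
 [411.37232068 346.65776474]]
[[   0.     -0.96   -0.29   73.95]
 [   1.      0.     -0.      0.28]
 [   0.     -0.29    0.96 -142.15]
 [   0.      0.      0.      1.  ]]
```

View pics/w1.png

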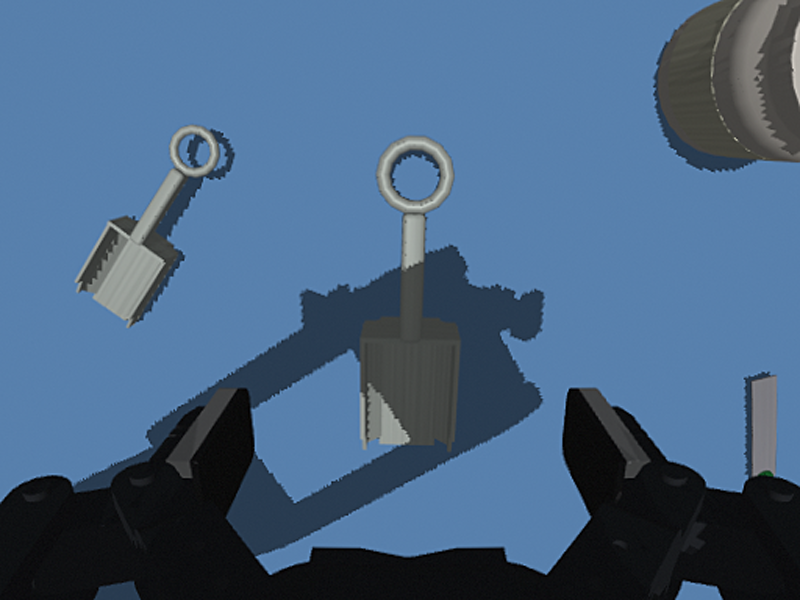

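The large scoop sits squarely in view with its ring at (415,175), against a prediction of (413,184). It therefore lies about 5 mm further out than estimated. The small one is at (195,150). Descending to grasp.

```bash
python3 -m handwheel '[[[0.1,0,-2.2,0,0,-0.1,8.5],[0.1,0,-2.2,0,0,-0.1,8.5],[0.1,0,-2.2,0,0,-0.1,8.5],[0.1,0,-2.2,0,0,-0.1,8.5],[0.1,0,-2.2,0,0,-0.1,8.5],[0.1,0,-2.2,0,0,-0.1,8.5],[0,0,-1.5,0,0,0,8.5],[0,0,-0.8,0,0,0,8.5],[0,0,0,0,0,0,8.5]]]' && python3 -m handwheel '[[[0,0,0,0,0,0,0],[0,0,0,0,0,0,0],[0,0,0,0,0,0,0],[0,0,0,0,0,0,0],[0,0,0,0,0,0,0],[0,0,0,0,0,0,0],[0,0,0,0,0,0,0],[0,0,0,0,0,0,0],[0,0,0,0,0,0,0],[0,0,0,0,0,0,0]]]' 100
```

```text
t: 2.07
tcp_pos: [453.7, -256.9, 14.4]
tcp_rot: [-3.09, -0.553, 0.004]
force: [-0.7, 0.2, 0.1]
width: 85.1
gripper_force: 0.0
t: 2.9
tcp_pos: [456.2, -257.0, 16.8]
tcp_rot: [3.091, 0.556, 0.001]
force: [-0.6, 0.2, 5.9]
width: 10.2
gripper_force: 97.5
```

```bash
python3 -m handwheel '[[[0,0,1,0,0,0,0],[0,0,2,0,0,0,0],[0,0,2.9,0,0,0,0],[0,0,2.9,0,0,0,0],[0,0,2.9,0,0,0,0],[0,0,2.9,0,0,0,0],[0,0,2.9,0,0,0,0],[0,0,2.9,0,0,0,0],[0,0,1,0,0,0,0],[0,0,0,0,0,0,0]]]' && python3 -m handwheel '[[[0,1.5,0.2,0,0,0,0],[0,3,0.2,0,0,-1.5,0],[0,3.1,0.3,0,0,-1.5,0],[0,3.1,0.3,0,0,-1.5,0],[0,3.1,0.3,0,0,-1.5,0],[0,3.1,0.3,0,0,-1.5,0],[0,3.1,0.3,0,0,-1.5,0],[0,3.1,0.3,0,0,-1.5,0],[0,3.1,0.3,0,0,-1.5,0],[0,3.1,0.3,0,0,-1.5,0],[0,3.1,0.3,0,0,-1.5,0],[0,3.1,0.3,0,0,0,0],[0,3.1,0.3,0,0,0,0],[0,3.1,0.3,0,0,0,0],[0,2,0,0,0,0,0],[0,1,0,0,0,0,0],[0,0,0,0,0,0,0]]]' && python3 -c "
from h import *
print(manip.get_state()['q'])"
```

```text
t: 3.73
tcp_pos: [457.1, -257.7, 233.6]
tcp_rot: [3.088, 0.556, 0.006]
force: [0.0, -0.4, -0.4]
width: 10.4
gripper_force: 97.4
t: 5.15
tcp_pos: [454.0, 192.0, 267.9]
tcp_rot: [3.138, 0.153, -0.007]
force: [-0.2, 0.3, -0.8]
width: 10.2
gripper_force: 97.4
[ 2.39570595e-01 -1.20315036e-01  1.81182018e+00  5.00821200e-04
  1.45432538e+00  1.71300836e+00]
```

```bash
python3 -m handwheel '[[[0,0,0,0.3,-3,0,0],[0,0,0,0.56,-6,0,0],[0,0,0,0.56,-6,0,0],[0,0,0,0.56,-6,0,0],[0,0,0,0.56,-6,0,0],[0,0,0,0.56,-6,0,0],[0,0,0,0.56,-6,0,0],[0,0,0,0.56,-6,0,0],[0,0,0,0.47,-5,0,0],[0,0,0,0,0,0,0],[0,0,0,0,0,0,0]]]' && cat >> h.py <<'E'
HX=np.array([.9957,.0932,0])
def info():
    s=manip.get_state();R=cv2.Rodrigues(np.array(s['tcp_rot'],float))[0]
    print('q',s['q'].round(2),'F',s['force'].round(1),'tcp',s['tcp_pos'].round(1),'toolz',R[:,2].round(3),'toolx',R[:,0].round(3))
    re=s['tcp_pos']+R@np.array([66,0,-17.]);print('ring_end est',re.round(1)); return s,R,re
E
python3 - <<'E'
from h import *
info();c=snap('wrist');save(c,'w2.png')
E
```

```text
t: 6.07
tcp_pos: [454.5, 189.2, 267.7]
tcp_rot: [-2.811, -0.133, -1.31]
force: [0.2, 0.3, -0.2]
width: 9.9
gripper_force: 97.5
q [ 0.38 -0.78  2.48 -0.39  0.63  2.08] F [ 0.2  0.3 -0.2] tcp [454.5 189.2 267.7] toolz [ 0.762  0.07  -0.643] toolx [0.64  0.062 0.765]
ring_end est [483.8 192.1 329.1]
w2.png scale 1.5625
```

View pics/w2.png

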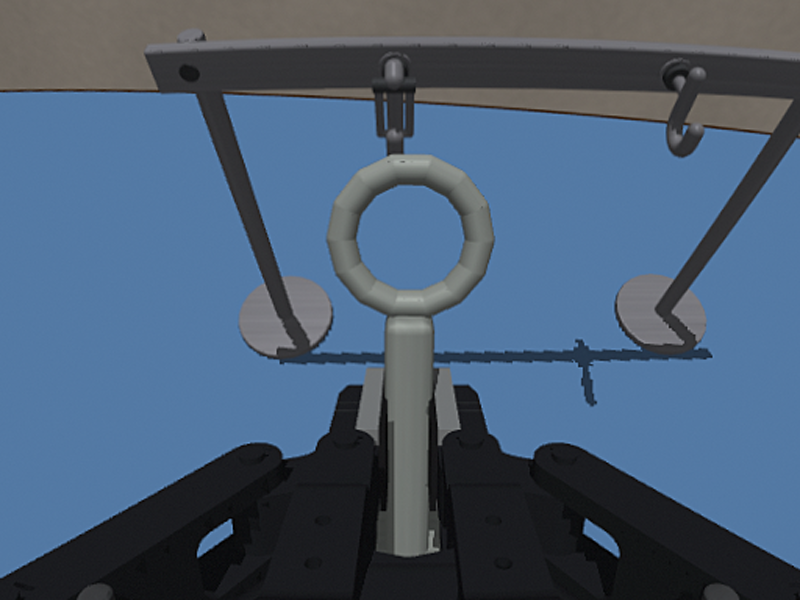

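The wrist view shows the ring, centre (410,236) and far bar (411,168). The snap hook's nut is at (397,68), its gate is at (395,105) and its nose tip is at (394,138). The plain hook is away to the right at (685,130). I'll work out the ring in the tool frame and the hook line.

```bash
python3 - <<'E'
from h import *
c=load('wrist');s,R,re=info();np.save('/tmp/wA.npy',c,allow_pickle=True);f=1.5625
p=s['tcp_pos']
def tool(px,z):
    o,v=ray(c,(px[0]/f,px[1]/f));o=R.T@(o-p);v=R.T@v;return o+v*(z-o[2])/v[2]
for px in((410,236),(411,169),(327,238),(493,238)):print(px,tool(px,-17).round(1),tool(px,-19).round(1))
t=load('top');sc=load('scene')
nut=tri((c,(397/f,68/f)),(t,(163,155)),(sc,(290+318/4.5,130+(437-305)/4.5)));print('nut',nut)
print('nut x625',plane(c,(397/f,68/f),625,0),'nose x587',plane(c,(394/f,138/f),587,0),'nose x580',plane(c,(394/f,138/f),580,0))
print('rail ends',plane(c,(147/f,68/f),613,0),plane(c,(677/f,76/f),638,0))
n=np.array([625,213,260.])
for k in(-11-9.5-9.5,-20-19,-29-19):print(k,proj(c,[n+k*HX+[0,0,-1]])*f)
E
```

```text
q [ 0.38 -0.78  2.47 -0.39  0.63  2.08] F [0.6 0.7 0.2] tcp [455.7 189.6 270.1] toolz [ 0.764  0.071 -0.642] toolx [0.639 0.061 0.767]
ring_end est [484.9 192.4 331.6]
(410, 236) [ 48.4   0.8 -17. ] [ 48.7   0.8 -19. ]
(411, 169) [ 63.6   1.  -17. ] [ 63.8   1.  -19. ]
(327, 238) [ 47.9 -18.5 -17. ] [ 48.3 -18.2 -19. ]
(493, 238) [ 48.   20.1 -17. ] [ 48.3  19.8 -19. ]
res [1.3, 1.8, 1.2]
nut [625.9547594  211.26167629 259.80484363]
nut x625 [625.         210.2543306  261.60220505] nose x587 [587.         207.75754576 250.37388659] nose x580 [580.         206.89154804 256.32462908]
rail ends [613.         332.16046902 265.05982788] [638.          71.59153417 261.08788267]
-30.0 [[390.24571023 110.99943161]]
-39 [[389.85116152 123.78028178]]
-48 [[389.44085202 137.17387386]]
```

```bash
python3 -m handwheel '[[[0.6,0.1,-0.6,0,0,0,0],[1.1,0.2,-1.1,0,0,0,0],[1.2,0.3,-1.2,0,0,0,0],[1.2,0.3,-1.2,0,0,0,0],[1.1,0.2,-1.1,0,0,0,0],[0.6,0.1,-0.6,0,0,0,0],[0.3,0,-0.3,0,0,0,0],[0,0,0,0,0,0,0],[0,0,0,0,0,0,0],[0,0,0,0,0,0,0]]]'
python3 - <<'E'
from h import *
info();c=snap('wrist');np.save('/tmp/wB.npy',c,allow_pickle=True)
s=snap('scene')
im=np.zeros((600,800,3),np.uint8)
im[:380,:500]=cv2.resize(c['img'][0:190,130:380],None,fx=2,fy=2,interpolation=cv2.INTER_CUBIC)
f=5;im[:600,500:800]=cv2.resize(s['img'][110:230,320:380],None,fx=5,fy=5,interpolation=cv2.INTER_CUBIC)
cv2.imwrite('pics/w3.png',im[:,:,::-1])
E
```

```text
t: 6.95
tcp_pos: [517.3, 202.2, 210.4]
tcp_rot: [-2.806, -0.132, -1.316]
force: [1.1, -0.5, -0.8]
width: 10.1
gripper_force: 97.5
q [ 0.35 -0.45  2.41 -0.56  0.37  2.27] F [ 1.1 -0.5 -0.8] tcp [517.3 202.2 210.4] toolz [ 0.766  0.071 -0.639] toolx [0.636 0.06  0.769]
ring_end est [546.3 204.9 272. ]
```

View pics/w3.png

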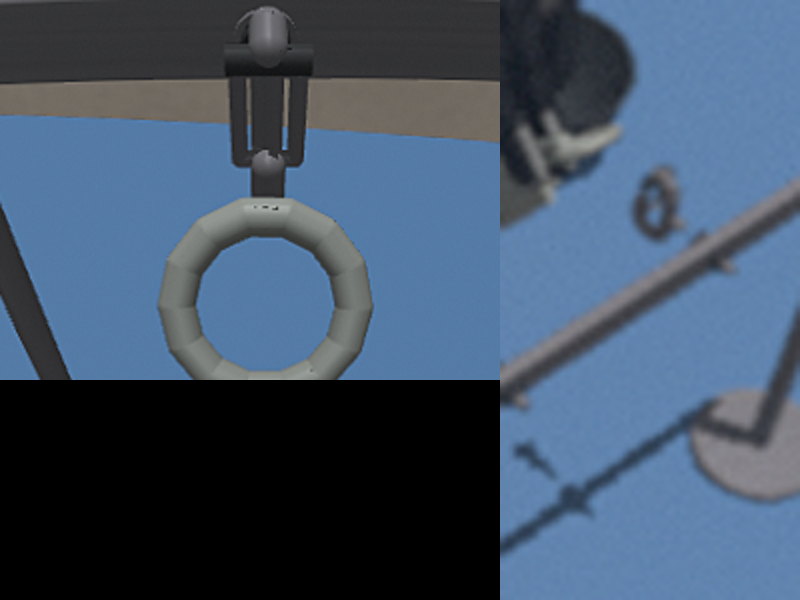

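Now aligned: the nose ball is at crop (268,160), the gate crossbar at (268,60) and the ring's far bar at (267,216).

```bash
python3 - <<'E'
from h import *
A=load('wA');B=load('wB');sc=load('scene');t=load('top');f=1.5625
n=np.array([626,211,260.])
def rep(l,X): d=X-n;print(l,X.round(1),'hx',round(float(d@HX),1),'z',round(X[2]-260,1))
rep('nose',tri((A,(394/f,138/f)),(B,(264,80))))
rep('pivot',tri((A,(394/f,84/f)),(B,(264,30))))
rep('gatelow',tri((A,(394/f,134/f)),(B,(264,81))))
# predictions over spine position
for sp in(-13,-17,-20,-24,-28):
    P=[n+(sp-19)*HX+[0,0,-5],n+(sp-13)*HX+[0,0,18],n+(sp-13)*HX+[0,0,-7.5]]
    print(sp,(proj(A,P)*f).round(0).tolist(),((proj(B,P)-[130,0])*2).round(0).tolist(),((proj(sc,P)-[320,110])*5+[500,0]).round(0).tolist())
R=B['R'].T;s,Rt,re=info()
for px in((265,300),(267,216)):
    o,v=ray(B,(130+px[0]/2,px[1]/2));o=Rt.T@(o-s['tcp_pos']);v=Rt.T@v;print(px,(o+v*(-17-o[2])/v[2]).round(1))
o,v=ray(sc,(320+(612-500)/5,110+132/5));k=((re-o)@v);print('scene ring_end ray miss',(o+k*v-re).round(1))
E
```

```text
res [0.3, 0.3]
nose [564.1 205.1 270.1] hx -62.1 z 10.1
res [0.1, 0.1]
pivot [598.6 208.5 270.9] hx -27.5 z 10.9
res [0.5, 0.5]
gatelow [587.9 207.6 251.4] hx -38.3 z -8.6
-13 [[395.0, 120.0], [394.0, 68.0], [395.0, 116.0]] [[267.0, 131.0], [268.0, 27.0], [267.0, 124.0]] [[657.0, 213.0], [673.0, 191.0], [664.0, 223.0]]
-17 [[395.0, 125.0], [394.0, 73.0], [395.0, 121.0]] [[268.0, 141.0], [268.0, 36.0], [267.0, 135.0]] [[652.0, 208.0], [668.0, 186.0], [659.0, 218.0]]
-20 [[395.0, 130.0], [394.0, 78.0], [395.0, 126.0]] [[268.0, 150.0], [268.0, 43.0], [267.0, 142.0]] [[648.0, 205.0], [664.0, 183.0], [655.0, 215.0]]
-24 [[395.0, 136.0], [394.0, 83.0], [395.0, 131.0]] [[268.0, 161.0], [268.0, 54.0], [267.0, 153.0]] [[642.0, 200.0], [658.0, 178.0], [649.0, 210.0]]
-28 [[394.0, 142.0], [394.0, 89.0], [395.0, 137.0]] [[268.0, 172.0], [268.0, 64.0], [268.0, 164.0]] [[637.0, 195.0], [653.0, 173.0], [644.0, 205.0]]
q [ 0.35 -0.45  2.41 -0.56  0.37  2.27] F [ 0.8 -1.  -1.5] tcp [517.1 202.4 210.4] toolz [ 0.766  0.072 -0.639] toolx [0.636 0.06  0.769]
ring_end est [546.  205.1 272.1]
(265, 300) [ 51.4   0.8 -17. ]
(267, 216) [ 66.4   1.2 -17. ]
scene ring_end ray miss [2.3 4.5 1.6]
```

```bash
python3 -m handwheel '[[[0.3,0.03,-0.1,0,0,0,0],[0.5,0.04,-0.2,0,0,0,0],[0.5,0.05,-0.2,0,0,0,0],[0.5,0.05,-0.2,0,0,0,0],[0.4,0.04,0,0,0,0,0],[0.2,0.02,0,0,0,0,0],[0,0,0,0,0,0,0],[0,0,0,0,0,0,0],[0,0,0,0,0,0,0]]]'
python3 - <<'E'
from h import *
info();c=snap('wrist');s=snap('scene');np.save('/tmp/wC.npy',c,allow_pickle=True)
im=np.zeros((600,800,3),np.uint8)
im[:450,:480]=cv2.resize(c['img'][0:150,180:340],None,fx=3,fy=3,interpolation=cv2.INTER_CUBIC)
im[:600,490:800]=cv2.resize(s['img'][125:185,330:361],None,fx=10,fy=10,interpolation=cv2.INTER_CUBIC)
cv2.imwrite('pics/w4.png',im[:,:,::-1])
E
```

```text
t: 7.8
tcp_pos: [540.7, 204.6, 202.2]
tcp_rot: [-2.807, -0.132, -1.315]
force: [-0.5, 0.3, -1.0]
width: 10.1
gripper_force: 97.5
q [ 0.33 -0.36  2.37 -0.6   0.32  2.3 ] F [-0.5  0.3 -1. ] tcp [540.7 204.6 202.2] toolz [ 0.765  0.072 -0.64 ] toolx [0.637 0.061 0.768]
ring_end est [569.7 207.3 263.8]
```

View pics/w4.png

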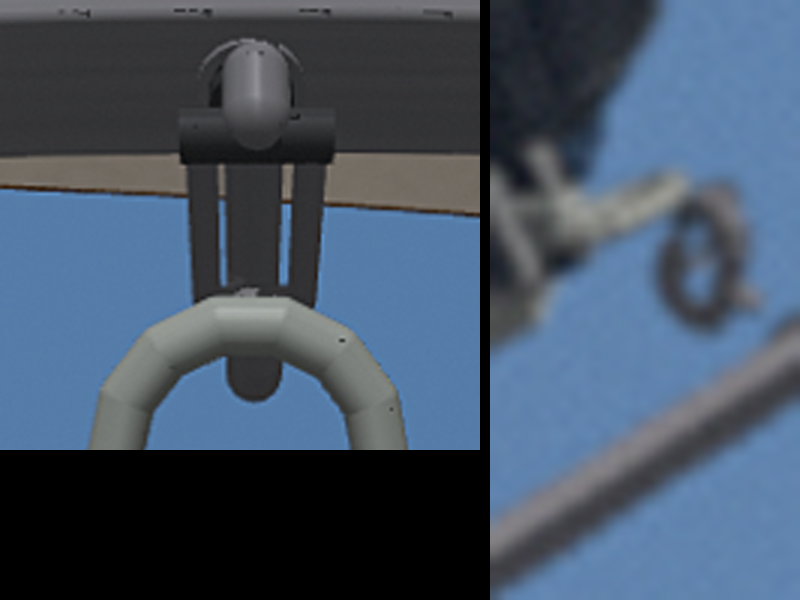

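```bash
python3 - <<'E'
from h import *
s,R,re=info();sc=load('scene');C=load('wC');n=np.array([626,211,260.])
re=s['tcp_pos']+R@np.array([65.5,.8,-17])
g=lambda P:((proj(sc,P)-[330,125])*10+[490,0]).round(0).tolist()
w=lambda P:((proj(C,P)-[180,0])*3).round(0).tolist()
print('ring_end',re.round(1),g([re]),w([re]),'hx,z seat-rel',((re-n)@HX+34.5).round(1),re[2]-246)
for sp in(-22,-25,-28):
    P=[n+(sp-19)*HX+[0,0,-1],n+(sp-13)*HX+[0,0,18],n+(sp-9.5)*HX+[0,0,-25.5],n+(sp+4)*HX+[0,0,0]]
    print(sp,g(P),w(P))
E
```

```text
q [ 0.33 -0.36  2.37 -0.6   0.32  2.3 ] F [-0.1 -0.1 -0.2] tcp [540.6 204.6 202.3] toolz [ 0.765  0.072 -0.64 ] toolx [0.637 0.061 0.769]
ring_end est [569.7 207.4 263.9]
ring_end [569.4 206.6 263.5] [[647.0, 195.0]] [[248.0, 330.0]] hx,z seat-rel -22.2 17.52278874749328
-22 [[683.0, 245.0], [712.0, 211.0], [691.0, 327.0], [744.0, 297.0]] [[255.0, 272.0], [256.0, 115.0], [253.0, 355.0], [254.0, 160.0]]
-25 [[675.0, 238.0], [704.0, 204.0], [684.0, 320.0], [736.0, 289.0]] [[255.0, 287.0], [256.0, 129.0], [253.0, 369.0], [254.0, 173.0]]
-28 [[667.0, 231.0], [696.0, 196.0], [676.0, 313.0], [728.0, 282.0]] [[255.0, 303.0], [256.0, 144.0], [253.0, 383.0], [254.0, 185.0]]
```

Ring bar is at the mouth, about 18–20 mm above seat height, aligned sideways. Feeling forward in small steps.

```bash
python3 -m handwheel '[[[0.2,0.02,0.02,0,0,0,0],[0.25,0.02,0.02,0,0,0,0],[0.25,0.02,0.02,0,0,0,0],[0.2,0.02,0.02,0,0,0,0],[0.1,0.01,0.02,0,0,0,0],[0,0,0,0,0,0,0],[0,0,0,0,0,0,0]]]'; python3 -c "
from h import *
info();info()"
```

```text
t: 8.48
tcp_pos: [550.8, 205.4, 203.2]
tcp_rot: [-2.807, -0.132, -1.315]
force: [0.1, 0.2, -0.6]
width: 9.6
gripper_force: 97.5
q [ 0.32 -0.33  2.35 -0.6   0.31  2.29] F [ 0.1  0.2 -0.6] tcp [550.8 205.4 203.2] toolz [ 0.765  0.072 -0.64 ] toolx [0.637 0.061 0.768]
ring_end est [579.9 208.2 264.8]
q [ 0.32 -0.33  2.35 -0.6   0.31  2.29] F [ 0.1  0.2 -0.6] tcp [550.8 205.4 203.2] toolz [ 0.765  0.072 -0.64 ] toolx [0.637 0.061 0.768]
ring_end est [579.9 208.2 264.8]
```

```bash
python3 -m handwheel '[[[0.1,0.01,0,0,0,0,0],[0.1,0.01,0,0,0,0,0],[0.1,0.01,0,0,0,0,0],[0.1,0.01,0,0,0,0,0],[0,0,0,0,0,0,0]]]'; python3 -c "
from h import *
info();info()"
```

```text
t: 8.9
tcp_pos: [554.5, 205.8, 202.8]
tcp_rot: [-2.807, -0.132, -1.314]
force: [-3.8, -0.0, -0.9]
width: 10.4
gripper_force: 98.0
q [ 0.32 -0.32  2.34 -0.6   0.31  2.29] F [-3.8 -0.  -0.9] tcp [554.5 205.8 202.8] toolz [ 0.765  0.071 -0.641] toolx [0.638 0.061 0.768]
ring_end est [583.6 208.6 264.4]
q [ 0.32 -0.32  2.34 -0.6   0.31  2.29] F [-3.8 -0.  -0.9] tcp [554.5 205.8 202.8] toolz [ 0.765  0.071 -0.641] toolx [0.638 0.061 0.768]
ring_end est [583.6 208.6 264.4]
```

```bash
python3 -m handwheel '[[[0.1,0.01,0,0,0,0,0],[0.1,0.01,0,0,0,0,0],[0.1,0.01,0,0,0,0,0],[0,0,0,0,0,0,0]]]'; python3 -c "
from h import *
info()"
```

```text
t: 9.23
tcp_pos: [557.6, 205.9, 202.8]
tcp_rot: [-2.808, -0.132, -1.314]
force: [-3.9, -2.0, -1.7]
width: 10.0
gripper_force: 98.0
q [ 0.32 -0.31  2.33 -0.6   0.31  2.29] F [-3.9 -2.  -1.7] tcp [557.6 205.9 202.8] toolz [ 0.765  0.071 -0.641] toolx [0.638 0.06  0.768]
ring_end est [586.7 208.7 264.4]
```

```bash
python3 -m handwheel '[[[0.1,0.01,0,0,0,0,0],[0.1,0.01,0,0,0,0,0],[0.1,0.01,0,0,0,0,0],[0.1,0.01,0,0,0,0,0],[0,0,0,0,0,0,0]]]'
python3 - <<'E'
from h import *
info();c=snap('wrist');s=snap('scene');np.save('/tmp/wC.npy',c,allow_pickle=True)
im=np.zeros((600,800,3),np.uint8)
im[:450,:480]=cv2.resize(c['img'][0:150,180:340],None,fx=3,fy=3,interpolation=cv2.INTER_CUBIC)
im[:600,490:800]=cv2.resize(s['img'][125:185,330:361],None,fx=10,fy=10,interpolation=cv2.INTER_CUBIC)
cv2.imwrite('pics/w5.png',im[:,:,::-1])
E
```

```text
t: 9.65
tcp_pos: [561.3, 206.1, 202.3]
tcp_rot: [-2.809, -0.132, -1.313]
force: [-3.1, -2.0, -3.6]
width: 10.1
gripper_force: 97.9
q [ 0.32 -0.3   2.33 -0.6   0.3   2.29] F [-3.1 -2.  -3.6] tcp [561.3 206.1 202.3] toolz [ 0.764  0.071 -0.641] toolx [0.639 0.06  0.767]
ring_end est [590.4 208.9 263.8]
```

View pics/w5.png

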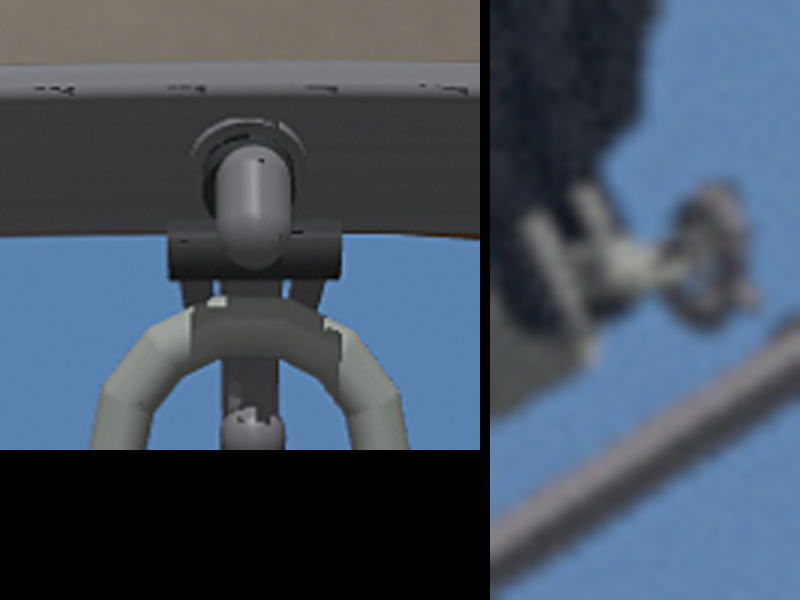

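The nose (250,430) stands in the ring hole. The bar is past it, under the gate pivot, with the gate pushed in. Lowering.

```bash
python3 -m handwheel '[[[0.05,0,-0.1,0,0,0,0],[0.05,0,-0.1,0,0,0,0],[0,0,-0.1,0,0,0,0],[0,0,-0.1,0,0,0,0],[0,0,0,0,0,0,0]]]'; python3 -c "
from h import *
info()"
```

```text
t: 10.17
tcp_pos: [562.5, 206.3, 198.6]
tcp_rot: [-2.808, -0.132, -1.314]
force: [-3.3, -1.7, -3.1]
width: 10.2
gripper_force: 97.9
q [ 0.31 -0.29  2.33 -0.62  0.29  2.31] F [-3.3 -1.7 -3.1] tcp [562.5 206.3 198.6] toolz [ 0.764  0.071 -0.641] toolx [0.638 0.061 0.768]
ring_end est [591.6 209.  260.2]
```

```bash
python3 -m handwheel '[[[0,0,-0.1,0,0,0,0],[0,0,-0.1,0,0,0,0],[0,0,-0.1,0,0,0,0],[0,0,-0.1,0,0,0,0],[0,0,0,0,0,0,0]]]'; python3 -c "
from h import *
info()"
```

```text
t: 10.58
tcp_pos: [562.9, 206.5, 195.4]
tcp_rot: [-2.806, -0.132, -1.316]
force: [-3.9, -2.2, -0.7]
width: 10.1
gripper_force: 98.0
q [ 0.31 -0.28  2.33 -0.64  0.28  2.34] F [-3.9 -2.2 -0.7] tcp [562.9 206.5 195.4] toolz [ 0.765  0.072 -0.64 ] toolx [0.637 0.06  0.769]
ring_end est [591.9 209.3 257. ]
```

```bash
python3 -m handwheel '[[[0,0,-0.1,0,0,0,0],[0,0,-0.1,0,0,0,0],[0,0,-0.1,0,0,0,0],[0,0,-0.1,0,0,0,0],[0,0,0,0,0,0,0]]]'; python3 -c "
from h import *
info()"
```

```text
t: 11.0
tcp_pos: [563.3, 207.1, 192.3]
tcp_rot: [-2.804, -0.133, -1.318]
force: [-6.7, 0.0, 1.4]
width: 9.8
gripper_force: 98.4
q [ 0.31 -0.27  2.33 -0.67  0.28  2.36] F [-6.7  0.   1.4] tcp [563.3 207.1 192.3] toolz [ 0.766  0.073 -0.638] toolx [0.635 0.061 0.77 ]
ring_end est [592.2 209.8 253.9]
```

```bash
python3 -m handwheel '[[[-0.08,-0.04,-0.1,0,0,0,0],[-0.06,-0.03,-0.1,0,0,0,0],[0,0,-0.1,0,0,0,0],[0,0,-0.1,0,0,0,0],[0,0,0,0,0,0,0]]]'; python3 -c "
from h import *
info()"
```

```text
t: 11.42
tcp_pos: [561.5, 206.0, 187.2]
tcp_rot: [-2.806, -0.133, -1.315]
force: [-0.3, 0.5, -0.3]
width: 10.3
gripper_force: 97.4
q [ 0.31 -0.27  2.34 -0.69  0.27  2.38] F [-0.3  0.5 -0.3] tcp [561.5 206.  187.2] toolz [ 0.765  0.072 -0.64 ] toolx [0.637 0.061 0.769]
ring_end est [590.5 208.8 248.8]
```

```bash
python3 -m handwheel '[[[0,0,-0.1,0,0,0,0],[0,0,-0.1,0,0,0,0],[0,0,0,0,0,0,0],[0,0,0,0,0,0,0]]]'
python3 - <<'E'
from h import *
info();c=snap('wrist');s=snap('scene');np.save('/tmp/wC.npy',c,allow_pickle=True)
im=np.zeros((600,800,3),np.uint8)
im[:450,:480]=cv2.resize(c['img'][0:150,180:340],None,fx=3,fy=3,interpolation=cv2.INTER_CUBIC)
im[:600,490:800]=cv2.resize(s['img'][125:185,330:361],None,fx=10,fy=10,interpolation=cv2.INTER_CUBIC)
cv2.imwrite('pics/w6.png',im[:,:,::-1])
E
```

```text
t: 11.75
tcp_pos: [561.7, 206.0, 185.8]
tcp_rot: [-2.806, -0.133, -1.316]
force: [-0.2, 0.1, 0.4]
width: 9.7
gripper_force: 97.6
q [ 0.31 -0.27  2.34 -0.7   0.26  2.39] F [-0.2  0.1  0.4] tcp [561.7 206.  185.8] toolz [ 0.766  0.072 -0.639] toolx [0.636 0.061 0.769]
ring_end est [590.7 208.8 247.4]
```

View pics/w6.png

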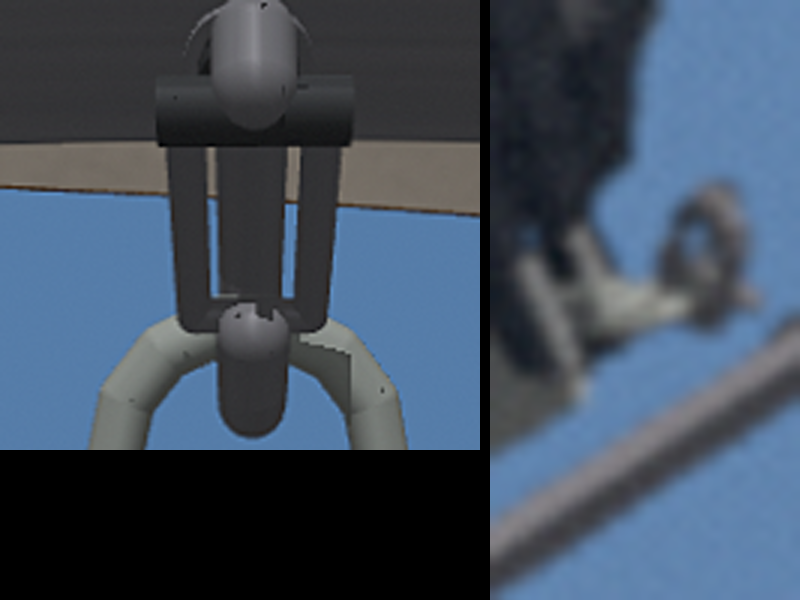

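The gate wire is back behind the nose (crop 250,310) and the bar is below it in the hook, so the ring is in and the gate is shut. The wrist's q5 is near its limit. I'll drop to a soft grip and swing the grip point on an arc around the ring, so the handle pivots between the pads.

```bash
python3 -m handwheel '[[[0,0,-0.05,0,0,0,0],[0,0,-0.05,0,0,0,0],[0,0,0,0,0,0,0],[0,0,0,0,0,0,0]]]' 20 ; python3 -m handwheel '[[[0.14,0.01,-0.11,0,0.5,0,0],[0.27,0.03,-0.2,0,0.5,0,0],[0.14,0.01,-0.1,0,0.5,0,0],[0,0,0,0,0,0,0]]]'; python3 -c "
from h import *
info()"
```

```text
t: 12.18
tcp_pos: [561.9, 206.2, 185.3]
tcp_rot: [-2.805, -0.133, -1.317]
force: [-0.3, -0.3, 2.9]
width: 10.0
gripper_force: 97.9
t: 12.52
tcp_pos: [566.9, 206.7, 180.6]
tcp_rot: [-2.822, -0.132, -1.278]
force: [-13.7, -0.8, 8.6]
width: 10.1
gripper_force: 101.2
q [ 0.31 -0.24  2.31 -0.61  0.28  2.31] F [-13.7  -0.8   8.6] tcp [566.9 206.7 180.6] toolz [ 0.748  0.072 -0.659] toolx [0.657 0.061 0.752]
ring_end est [597.5 209.5 241.5]
```

```bash
python3 -m handwheel '[[[-0.14,-0.01,0.11,0,-0.3,0,0],[-0.14,-0.01,0.1,0,-0.3,0,0],[0,0,0,0,0,0,0]]]' 20 ; python3 -m handwheel '[[[0,0,0,0,0,0,1.05],[0,0,0,0,0,0,1.05],[0,0,0,0,0,0,1.05]]]' 20; python3 -c "
from h import *
info()"
```

```text
t: 12.77
tcp_pos: [563.3, 206.0, 181.4]
tcp_rot: [-2.817, -0.132, -1.291]
force: [0.1, -0.4, -0.2]
width: 10.2
gripper_force: 98.8
t: 13.02
tcp_pos: [563.8, 206.0, 181.8]
tcp_rot: [-2.817, -0.132, -1.292]
force: [-0.4, 0.0, -0.8]
width: 10.7
gripper_force: 65.0
q [ 0.31 -0.25  2.32 -0.65  0.27  2.34] F [-0.4  0.  -0.8] tcp [563.8 206.  181.8] toolz [ 0.754  0.071 -0.653] toolx [0.65  0.061 0.758]
ring_end est [593.9 208.8 242.9]
```

```bash
python3 -m handwheel '[[[0,0,0,0,0,0,1.12],[0,0,0,0,0,0,1.12],[0,0,0,0,0,0,1.12]]]' 20; python3 -m handwheel '[[[0.1,0.01,-0.06,0,0,0,1.12],[0.1,0.01,-0.06,0,0,0,1.12],[0,0,0,0,0,0,1.12]]]' 20;python3 -c "
from h import *
info()"
```

```text
t: 13.27
tcp_pos: [564.0, 206.1, 182.2]
tcp_rot: [-2.816, -0.132, -1.293]
force: [0.1, -0.5, -0.6]
width: 10.8
gripper_force: 34.8
t: 13.52
tcp_pos: [566.1, 206.4, 181.1]
tcp_rot: [-2.816, -0.132, -1.293]
force: [-4.1, -1.0, 2.0]
width: 11.3
gripper_force: 35.5
q [ 0.31 -0.24  2.32 -0.65  0.27  2.35] F [-4.1 -1.   2. ] tcp [566.1 206.4 181.1] toolz [ 0.755  0.072 -0.652] toolx [0.649 0.061 0.758]
ring_end est [596.1 209.2 242.2]
```

```bash
python3 -m handwheel '[[[0,0,0,0,0,0,1.16],[0,0,0,0,0,0,1.16],[0.15,0.015,-0.09,0,0,0,1.16],[0.2,0.02,-0.11,0,0,0,1.16],[0.2,0.02,-0.11,0,0,0,1.16],[0,0,0,0,0,0,1.16]]]' 20;python3 -c "
from h import *
info()"
```

```text
t: 14.02
tcp_pos: [571.7, 206.9, 177.6]
tcp_rot: [-2.817, -0.132, -1.292]
force: [-2.3, 0.4, -0.4]
width: 11.5
gripper_force: 18.0
q [ 0.3  -0.22  2.31 -0.67  0.26  2.37] F [-2.3  0.4 -0.4] tcp [571.7 206.9 177.6] toolz [ 0.755  0.072 -0.652] toolx [0.649 0.061 0.758]
ring_end est [601.8 209.7 238.7]
```

```bash
python3 -m handwheel '[[[0.2,0.02,-0.09,0,0,0,1.16],[0.2,0.02,-0.09,0,0,0,1.16],[0.2,0.02,-0.08,0,0,0,1.16],[0.2,0.02,-0.07,0,0,0,1.16],[0.2,0.02,-0.07,0,0,0,1.16],[0.2,0.02,-0.06,0,0,0,1.16],[0,0,0,0,0,0,1.16]]]' 20;python3 - <<'E'
from h import *
info();c=snap('wrist');s=snap('scene')
im=np.zeros((600,800,3),np.uint8)
im[:360,:480]=cv2.resize(c['img'],(480,360))
im[:600,490:800]=cv2.resize(s['img'][125:185,330:361],None,fx=10,fy=10,interpolation=cv2.INTER_CUBIC)
cv2.imwrite('pics/w7.png',im[:,:,::-1])
E
```

```text
t: 14.6
tcp_pos: [583.7, 208.1, 173.1]
tcp_rot: [-2.817, -0.132, -1.292]
force: [-2.1, -0.5, -0.5]
width: 11.9
gripper_force: 18.6
q [ 0.3  -0.18  2.29 -0.71  0.24  2.4 ] F [-2.1 -0.5 -0.5] tcp [583.7 208.1 173.1] toolz [ 0.755  0.072 -0.652] toolx [0.649 0.061 0.758]
ring_end est [613.8 210.9 234.2]
```

View pics/w7.png

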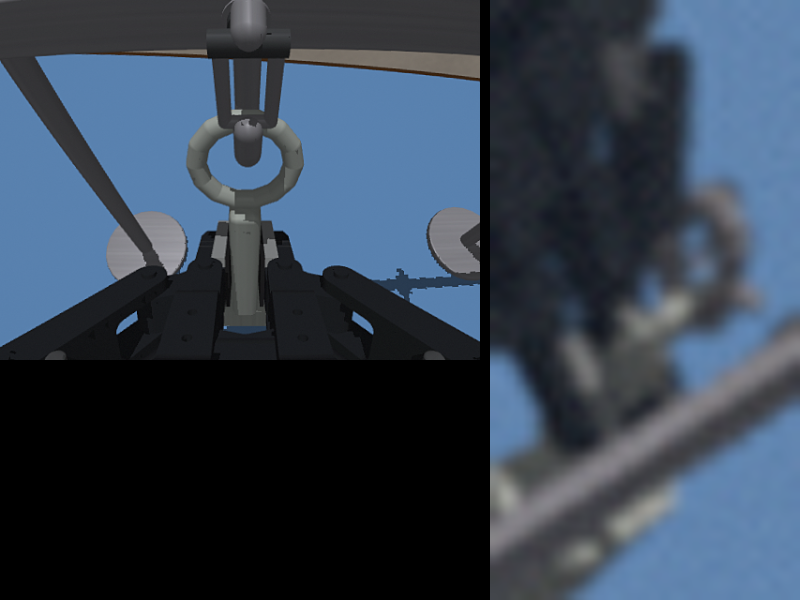

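The ring hangs on the hook with the gate shut (245,95), and the handle is about 18° from vertical. Releasing and backing straight out.

```bash
python3 -m handwheel '[[[0,0,0,0,0,0,1.3],[0,0,0,0,0,0,1.6],[0,0,0,0,0,0,2.5],[0,0,0,0,0,0,4],[0,0,0,0,0,0,6],[0,0,0,0,0,0,6],[0,0,0,0,0,0,6],[0,0,0,0,0,0,6]]]' && python3 -m handwheel '[[[-0.5,-0.05,0,0,0,0,6],[-1,-0.1,0,0,0,0,6],[-1.5,-0.14,0,0,0,0,6],[-2,-0.19,0,0,0,0,6],[-2,-0.19,0,0,0,0,6],[-2,-0.19,0,0,0,0,6],[-1,-0.1,0,0,0,0,6],[0,0,0,0,0,0,6],[0,0,0,0,0,0,6],[0,0,0,0,0,0,6],[0,0,0,0,0,0,6],[0,0,0,0,0,0,6],[0,0,0,0,0,0,6],[0,0,0,0,0,0,6],[0,0,0,0,0,0,6],[0,0,0,0,0,0,6],[0,0,0,0,0,0,6],[0,0,0,0,0,0,6],[0,0,0,0,0,0,6],[0,0,0,0,0,0,6]]]' && for i in 1 2 3 4; do python3 -m handwheel '[[[0,0,0,0,0,0,6],[0,0,0,0,0,0,6],[0,0,0,0,0,0,6],[0,0,0,0,0,0,6],[0,0,0,0,0,0,6],[0,0,0,0,0,0,6],[0,0,0,0,0,0,6],[0,0,0,0,0,0,6],[0,0,0,0,0,0,6],[0,0,0,0,0,0,6],[0,0,0,0,0,0,6],[0,0,0,0,0,0,6],[0,0,0,0,0,0,6],[0,0,0,0,0,0,6],[0,0,0,0,0,0,6],[0,0,0,0,0,0,6],[0,0,0,0,0,0,6],[0,0,0,0,0,0,6],[0,0,0,0,0,0,6],[0,0,0,0,0,0,6]]]' >/dev/null; done
python3 - <<'E'
from h import *
info();a=snap('wrist');save(a,'w8.png')
for i in range(6):
    b=snap('wrist');print(np.abs(a['img'].astype(int)-b['img']).max(2).__gt__(40).sum(),end=' ')
E
```

```text
t: 15.37
tcp_pos: [583.6, 208.2, 173.4]
tcp_rot: [-2.816, -0.132, -1.293]
force: [-0.4, 0.8, 0.5]
width: 59.9
gripper_force: 0.0
t: 17.03
tcp_pos: [483.5, 198.6, 173.4]
tcp_rot: [-2.816, -0.132, -1.293]
force: [-0.9, -0.2, 1.4]
width: 59.8
gripper_force: 0.0
q [ 0.37 -0.49  2.5  -0.65  0.35  2.38] F [-0.1  0.4  0.5] tcp [483.6 198.6 173.4] toolz [ 0.755  0.072 -0.652] toolx [0.649 0.061 0.758]
ring_end est [513.5 201.3 234.5]
w8.png scale 1.5625
19 24 8 17 13 24
```

View pics/w8.png

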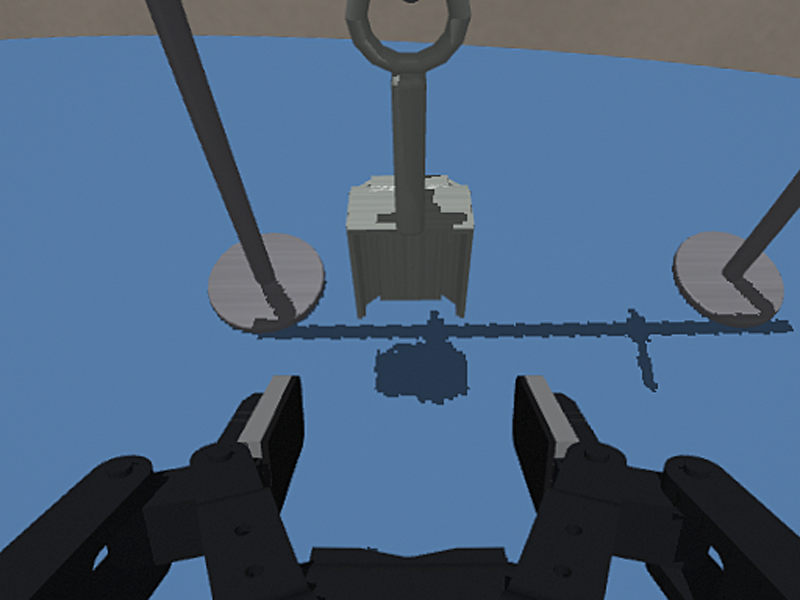

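The scoop hangs freely and still, with its ring at (408,35), and nothing on the robot touches it. The frame-to-frame differences show no movement. Handing in.

```bash
python3 -c "
from rig import manip
print(manip.finish_job())"
```

```text
the job is handed in; nothing more can be done
None
```

I hung the large gypsum scoop by its ring on the hook with the spring gate, with the gate shut over it and the scoop hanging still with the robot clear, and handed the job in; no verdict came back.

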